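Take a height reading on a board with the sprung-foot bench gauge

ROBOT

A 6-joint arm with a two-finger parallel gripper is mounted at the origin on the work surface. World frame = base frame: x ahead of the robot, y to its left, z up, the work surface at z = 0. Lengths are in m, angles in rad, forces in N, time in s.
With the tool pointing down it reaches from about 0.275 to 0.825 m from the base axis. Payload 5.2 kg.
Tool frame: the origin (TCP) lies at the very end of the fingers, on their centre line; the grasp point (between the pads) lies 19 mm behind it (env.tcp_to_grasp is the z of the grasp point in the tool frame, in m); z points along the fingers, y is the line along which they close (so a half turn about z gives the same grasp; the last joint's range is limited). The gripper opens to 93 mm and grips with 3 to 60 N. Pads are 15 mm wide; open, the fingers measure 128 mm over their backs; the gripper's body (75 mm by 188 mm) begins 65 mm behind the grasp point.
Start: joints at [-1.316, 0.259, 1.535, -0, 1.348, -0.203], TCP at [0.243, -0.493, 0.219] pointing down, gripper open.
Joint ranges: [-3.14, 3.14], [-0.91, 2.08], [0.19, 2.58], [-1.22, 4.36], [0.22, 2.71], [-3.12, 3.12]. Speed limits (rad/s): [2.57, 2.57, 3.14, 3.14, 3.14, 3.14].

INTERFACE

Orientations are given as a unit quaternion [w, x, y, z].
In Python, from rig import env, cams, sign_off, outline_of, place_of gives the robot as it stands. Calls block until the motion is done:
- env.goto(position, orientation): joint-space move of the TCP to a pose.
- env.move_straight(position, attitude=None, max_speed=0.15, max_force=None): straight line of the TCP; attitude=None keeps the orientation; max_speed is the mean speed in m/s. With max_force (N) it stops when the force on the tool has changed by that much, and returns True; else False.
- env.set_joints(angles): joint-space move.
- env.set_gripper(opening, strength=None): opening from 0.0 (shut) to 1.0 (fully open); strength is the grip in N (None keeps the last); returns when the fingers have stopped.
- env.wait(seconds).
- env.ik(position, orientation): joint angles nearest the present ones, or None.
- cams.capture(name): name is "side" or "top" or "wrist"; returns a dict with "img" (384x512x3 uint8, blue, green, red), "z_map" (384x512 float32, m along the optical axis (not along the pixel's ray), 0 where there is no reading), "vfov" (degrees; the focal length in pixels is half the picture's height over the tangent of half this angle, whatever the lens; pixels are square), "cx", "cy" (the principal point, pixels), "eye" and "rotation" of the camera in the world; the wrist camera has in their place "T_tool_cam" (4x4, takes a point from camera to tool coordinates, whose origin is the TCP and whose axes are the flange's). Camera axes: x right, y up, looking along -z (the intrinsics and any distortion apply to the point x, -y, -z); pixel columns grow to the right and rows downward; lengths in m; the calibration is good to about 2 mm. The wrist camera is an equidistant fisheye: a pixel r from the principal point sees the ray r / f radians off the axis. A picture is of the moment at which its call begins: read the wrist's pose just before it.
A pose or a line that the arm cannot do raises env.PlanningError and nothing moves.
- sign_off(): hands the job in; it is judged then, once.
Trained networks look in the newest picture that a camera, given by its name, has taken for a name from the list of things; names that differ only in an ending like _2 or _b are one class to them, and where a whole thing is asked for, a point or a joint stands for the part that bears it (a point fixed in the world has none). Each returns a list of dicts, best first, with "score" (0 to 1); they miss things now and then, are a little off and sometimes report something else, mostly with a low value. They report only what shows in the picture. A call takes as long as a camera call. They do not tell look-alikes from the thing itself.
- outline_of(camera, name): "pixels" (384x512 bool, what is visible of it) and "bbox" ([left, top, right, bottom] in pixels, round what is visible of it).
- place_of(camera, name): "uv" ([column, row] in pixels: a listed point, or the origin of a listed thing).
Readings, each from a call of its own:
- env.read_time(): time.
- env.read_joint_pos(): joint angles.
- env.read_qd(): joint speeds.
- env.read_joint_torque(): joint torques, N m.
- env.read_ee_pos(): TCP position.
- env.read_tcp_rot(): TCP orientation.
- env.read_contact_force(): force on the tool from outside, world axes, zero at the start.
- env.read_wrist_torque(): the same for the moment, N m.
- env.read_gripper_width(): opening from 0.0 (shut) to 1.0 (fully open).
- env.read_grasp_force(): force on a finger pad.
Only numpy, scipy, OpenCV 4.12 (cv2) and the standard library are available. Lean on these libraries where they do the work, as an engineer would, in place of code of your own. Each camera call takes 0.05 s, during which the arm holds its last target. There are 200 camera calls.

TASK

Slide the board carrier along the bench, without picking it up, until its long back side lies flat along the gauge's fence and the bare aluminium plate in the middle of the board is centred under the gauge foot. Then push the gauge's carriage down by its black pad until the sprung foot stands on the plate and is pressed in about half-way (never fully), and leave the gauge standing like that. Leave the other things on the bench where they are.

Things in the scene. Friction and masses are not known exactly. Their poses are not given: they have to be found in the camera images.
- gauge: Fixed bench height gauge. Origin on the mat surface (3 mm above the table) exactly below the foot's axis; z up, x from the foot towards the columns, y along the fence. A grey carriage slides on two columns behind the fence and reaches over it to a 42 x 42 mm head above the origin, pad on top, foot below; its underside is 125 mm above the mat when its joint reads 0.
- fence_mid (a point): Middle of the upper edge of the fence's flat face towards the robot, in the gauge frame at x 45, y 0, z 30 mm. The fence is a steel bar 420 mm long (y -210 to 210), 30 mm high and 15 mm thick.
- tie_top (a point): Middle of the top of the tie bar (34 x 124 mm, 18 mm thick) that joins the two steel columns of the gauge; in the gauge frame at x 95, y 0, z 221 mm. The columns stand at x 95, y +-42 mm, 18 mm thick.
- pad_top (a point): Centre of the top face of the black press pad on the carriage head: a disc 44 mm across and 7 mm thick, facing up, 181 mm above the mat when the carriage joint reads 0. It moves down with the carriage.
- carriage (a joint): Travel of the gauge carriage in m: 0 = top, grows downward to 0.075. Friction holds it wherever it is left; pushing it down takes about 5 N while the foot is free.
- foot (a joint): How far the sprung foot (dark disc, 20 mm across, on a thin shaft under an aluminium sleeve) is pressed in, in m: 0 hanging free, 0.014 fully in, half-way 0.007. Its spring pushes back 3 N at first touch, 6.5 N fully in. With the carriage at 0 its underside is 69 to 85 mm above the mat: the sleeve was left drawn out by 0 to 16 mm, which no reading tells.
- carrier: Circuit board in a black carrier, loose, about 0.4 kg: carrier 90 mm (x) by 150 mm (y), 14 mm high; green board on it (to 16 mm) with parts up to 30 mm high around a bare flat aluminium plate 44 x 44 mm in its middle, top at 32 mm. Origin: centre of the underside. It starts on the mat left or right of the gauge head; its +x side goes to the fence, and in place its frame is the gauge's.
- carrier_top (a point): Centre of the top face of the aluminium plate on the board, 32 mm above the carrier's underside.
- set_block: Stepped steel setting block, 46 x 46 mm, 34 mm high, loose, on the other side of the gauge head, in front of the fence. Bystander.
- ruler: Steel ruler 30 x 180 x 4 mm, long along its y. Bystander.
- marker: White marker pen with grey cap, 128 mm along its x, 17 mm thick. Bystander.
- driver: Screwdriver lying along its x, about 200 mm. Bystander.
- tape: Roll of clear tape, 90 mm across, 22 mm high. Bystander.
- mouse: Black computer mouse, 105 x 60 mm, 32 mm high. Bystander.
Not all that is in view belongs to the job. Leave any orange or white look-alike of the carrier alone.

How it is judged:
On the way:
1. the carrier lies flat along the fence with its plate centred under the foot, while the foot still hangs free (x of carrier_top in the frame of gauge between -0.005 and 0.005 m and y of carrier_top in the frame of gauge between -0.01 and 0.01 m and angle between the y axis of carrier and the y axis of gauge, either way round below 0.07 rad and angle between carrier's own z axis and vertical below 0.06 rad and value of joint foot below 0.0015 m and linear speed of carrier below 0.02 m/s), for 0.2 s.
At the end, for the whole second after the job is handed in: The carrier lies flat on the mat against the fence (plate centre within 5 mm of the foot's axis across the fence, 10 mm along it, turned less than 0.07 rad from it) and the sprung foot stands on it pressed in by 4 to 10 mm of its 14 mm, all at rest (x of carrier_top in the frame of gauge between -0.005 and 0.005 m and y of carrier_top in the frame of gauge between -0.01 and 0.01 m and angle between the y axis of carrier and the y axis of gauge, either way round below 0.07 rad and angle between carrier's own z axis and vertical below 0.06 rad and value of joint foot between 0.004 and 0.01 m and velocity of joint carriage between -0.002 and 0.002 m/s and linear speed of carrier below 0.01 m/s); the robot touches nothing.
It fails at once if the foot is pressed fully in (over 12.5 mm) (value of joint foot above 0.0125 m).
It fails at once if the carrier is picked up off the mat or tipped (height (world z) of carrier above 0.02 m or angle between carrier's own z axis and vertical above 0.35 rad).
It fails at once if another thing on the bench is moved by more than 20 mm (distance of any of set_block, ruler, marker, driver, tape, mouse from where it was at the start of the episode above 0.02 m).
It also fails if it takes over 69 s, if anything falls off the work surface, if the arm or the gripper's body presses on something with over 40 N, if the wrist force passes 120 N, or if a joint passes its speed limit or range.

## Working session

There is one attempt and no reset: what is moved stays moved. The work goes in short steps, each a Python script; the robot and the scene stay as the last script left them, time stands still between calls to the robot, and variables do not carry over. Pictures are saved under pics/ and viewed, at most 10 in all, crops included, and the job is handed in when it is done.

```bash
ls; mkdir -p pics; cat > h.py <<'E'
import numpy as np, cv2
from rig import env, cams, sign_off, outline_of, place_of
def unproj(c,u,v,z=None):
    """world point(s) of pixel; z=depth along axis"""
    f=c["img"].shape[0]/2/np.tan(np.radians(c["vfov"])/2)
    d=np.stack([(u-c["cx"])/f,-(v-c["cy"])/f,-np.ones_like(u,dtype=float)],-1)
    return d@np.asarray(c["R"]).T, np.asarray(c["eye"])
def cap(n):
    c=cams.capture(n)
    if "rotation" in c: 
        R=np.asarray(c["rotation"]); 
        if R.size==4:
            from scipy.spatial.transform import Rotation as Ro
            R=Ro.from_quat(np.roll(R,-1)).as_matrix()
        c["R"]=R
    return c
def at_depth(c,u,v):
    u=np.asarray(u,float);v=np.asarray(v,float)
    d,e=unproj(c,u,v); z=c["z_map"][np.round(v).astype(int),np.round(u).astype(int)]
    return e+d*z[...,None]
def at_height(c,u,v,h):
    d,e=unproj(c,np.asarray(u,float),np.asarray(v,float)); return e+d*((h-e[2])/d[...,2])[...,None]
E
cat > a.py <<'E'
from h import *
names=["gauge","fence_mid","tie_top","pad_top","carriage","foot","carrier","carrier_top","set_block","ruler","marker","driver","tape","mouse"]
ims=[]
for n in ["top","side"]:
    c=cap(n); print(n,{k:(v if k not in("img","z_map") else v.shape) for k,v in c.items()})
    im=c["img"].copy(); ims.append(im)
    for m in names:
        for p in place_of(n,m)[:3]:
            if p["score"]<.2: continue
            u,v=p["uv"]; 
            try: w=at_depth(c,u,v).round(3)
            except Exception as ex: w=ex
            print(m,round(p["score"],2),np.round(p["uv"],1),w)
    cv2.imwrite(f"pics/{n}0.png",im)
print(env.read_time())
E
python3 a.py
```

```text
pics
top {'img': (384, 512, 3), 'z_map': (384, 512), 'vfov': 48.90711073839255, 'cx': 249.3740927121659, 'cy': 191.70416382968708, 'eye': array([ 0.40128567, -0.08552043,  1.84313198]), 'rotation': array([ 0.71005315,  0.0198727 , -0.02224879, -0.70351588]), 'R': array([[ 0.00914081,  0.99818304, -0.05955716],
       [-0.99995162,  0.00934098,  0.00308341],
       [ 0.00363413,  0.05952609,  0.99822013]])}
gauge 0.63 [231.1 177.1] [ 0.56  -0.017  0.156]
fence_mid 0.71 [228.9 168.8] [ 0.591 -0.009  0.178]
tie_top 0.57 [229.8 147.4] [ 0.669 -0.013  0.223]
tie_top 0.49 [196.9 179.4] [0.562 0.137 0.014]
pad_top 0.91 [227.5 172.1] [ 0.578 -0.003  0.174]Traceback (most recent call last):
  File "a.py", line 8, in <module>
    for p in place_of(n,m)[:3]:
             ~~~~~~~~^^^^^
ValueError: it knows: carrier, carrier_top, driver, fence_mid, gauge, marker, mouse, pad_top, ruler, set_block, tape, tie_top
```

```bash
sed -i 's/"carriage","foot",//' a.py; python3 a.py | grep -v eye; python3 -c "
import cv2
a=cv2.imread('pics/top0.png');cv2.imwrite('pics/top0b.png',cv2.resize(a,(800,600),interpolation=cv2.INTER_CUBIC))
a=cv2.imread('pics/side0.png');cv2.imwrite('pics/side0b.png',cv2.resize(a,(800,600),interpolation=cv2.INTER_CUBIC))"
```

```text
[-0.99995162,  0.00934098,  0.00308341],
       [ 0.00363413,  0.05952609,  0.99822013]])}
gauge 0.67 [230.8 178.5] [ 0.554 -0.016  0.163]
gauge 0.67 [230.4 169.1] [ 0.59  -0.015  0.177]
fence_mid 0.8 [231.6 168.3] [ 0.595 -0.019  0.157]
tie_top 0.78 [231.  143.2] [ 0.724 -0.009  0.003]
pad_top 0.86 [227.7 175.9] [ 0.563 -0.004  0.175]
pad_top 0.36 [134.3 197.8] [0.479 0.402 0.032]
carrier 0.95 [212.5 225.7] [0.362 0.065 0.033]
carrier 0.8 [263.2 234.6] [ 0.327 -0.152  0.039]
carrier 0.6 [260.7 187.2] [ 0.529 -0.14   0.034]
carrier_top 0.97 [379.5 229.8] [ 0.351 -0.648  0.037]
carrier_top 0.95 [258.2 191.7] [ 0.509 -0.129  0.04 ]
carrier_top 0.75 [260.5 234.2] [ 0.328 -0.141  0.024]
set_block 0.4 [196.9 178. ] [0.566 0.135 0.032]
ruler 0.78 [312.9 169.5] [ 0.612 -0.369 -0.002]
ruler 0.67 [230.2 146. ] [ 0.401 -0.086  1.843]
ruler 0.54 [260.5 190.6] [ 0.515 -0.139  0.031]
marker 0.45 [168.5 230. ] [0.341 0.258 0.005]
driver 0.57 [316.  231.7] [ 0.34  -0.382  0.002]
driver 0.34 [134.6 198.1] [0.477 0.402 0.029]
tape 0.72 [259.5 191.9] [ 0.509 -0.135  0.034]
tape 0.49 [137.3 162.7] [ 0.
[... 249 characters left out ...]
1   0.221]
pad_top 0.89 [218.2 194.9] [ 0.578 -0.001  0.177]
pad_top 0.71 [200.  171.1] [ 0.663 -0.019  0.224]
carrier 0.63 [261.7 224.3] [ 0.503 -0.117  0.026]
carrier 0.61 [362.3 175.4] [ 0.359 -0.622  0.019]
carrier 0.57 [310.9 242.5] [0.204 0.115 0.254]
carrier_top 0.89 [364.8 170.3] [ 0.36  -0.646  0.032]
carrier_top 0.63 [259.5 215.5] [ 0.528 -0.139  0.038]
carrier_top 0.61 [315.8 234.8] [0.198 0.107 0.273]
set_block 0.9 [189.2 265.6] [0.567 0.158 0.02 ]
set_block 0.49 [137.1 352.7] [0.453 0.432 0.034]
ruler 0.71 [277.4 183.3] [ 0.622 -0.393  0.007]
marker 0.7 [218.  335.4] [0.348 0.282 0.01 ]
tape 0.97 [ 99.9 312.3] [0.648 0.405 0.005]
mouse 0.72 [134.9 350.7] [0.459 0.433 0.037]
1.55
```

View pics/top0b.png

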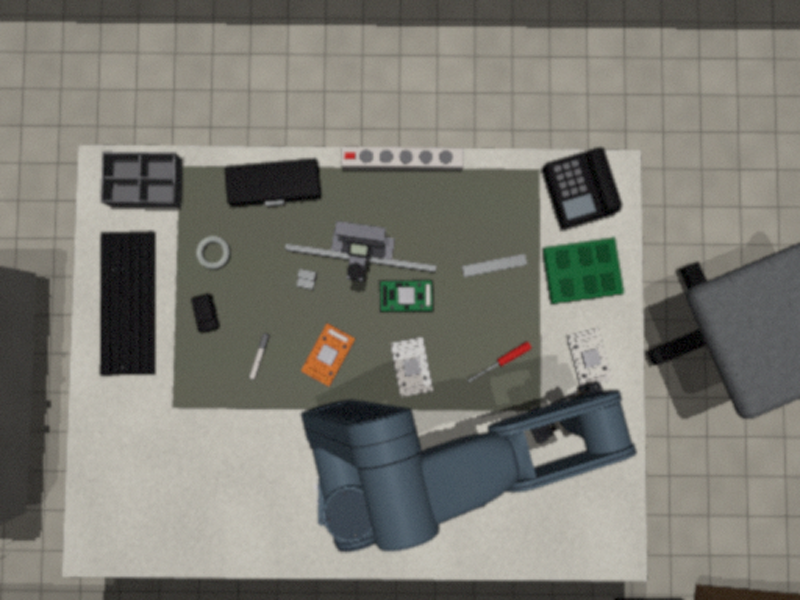

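View pics/side0b.png

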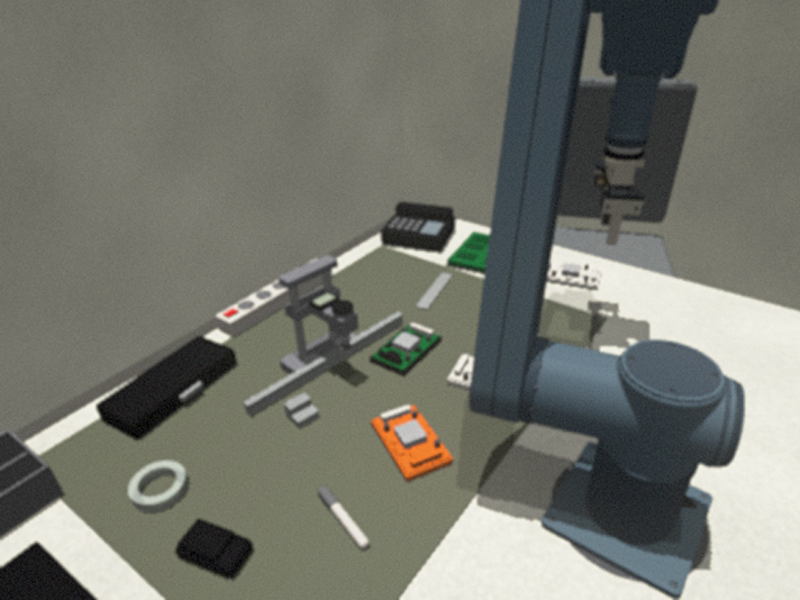

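The carrier candidates, in the 800x600 top view, are:
- green board with plate, (406,295)
- orange look-alike, (328,354)
- white look-alikes, (411,366) and (590,355)
- green tray without a plate, (583,270)

I choose the green board at (406,295), right of the gauge head at (358,270). The set block is at (306,280). Next I'll look from close up with the wrist camera.

```bash
cat >> h.py <<'E'
from scipy.spatial.transform import Rotation as Ro
def quat(R): return np.roll(Ro.from_matrix(R).as_quat(),1)
def wcap():
    p=np.array(env.read_ee_pos()); R=Ro.from_quat(np.roll(env.read_tcp_rot(),-1)).as_matrix()
    c=cams.capture("wrist"); T=np.eye(4);T[:3,:3]=R;T[:3,3]=p
    c["T"]=T@np.asarray(c["T_tool_cam"]); return c
def wrays(c,u,v):
    f=c["img"].shape[0]/2/np.tan(np.radians(c["vfov"])/2)
    x=np.asarray(u,float)-c["cx"];y=np.asarray(v,float)-c["cy"];r=np.hypot(x,y)+1e-9;t=np.tan(r/f)
    return np.stack([x/r*t,-y/r*t,-np.ones_like(r)],-1)@c["T"][:3,:3].T
def wcloud(c):
    v,u=np.mgrid[:384,:512]; P=c["T"][:3,3]+wrays(c,u,v)*c["z_map"][...,None]; P[c["z_map"]<=0]=np.nan; return P
def wheight(c,uv,h):
    d=wrays(c,uv[0],uv[1]); e=c["T"][:3,3]; return e+d*(h-e[2])/d[2]
def down(yaw=0,tilt=0,az=0):
    """tool down; tool y at world yaw+90deg ; tilt: tool z leans towards azimuth az"""
    R=Ro.from_euler('z',yaw).as_matrix()@np.diag([1,-1,-1.])
    return Ro.from_rotvec(-tilt*np.array([-np.sin(az),np.cos(az),0])).as_matrix()@R
E
cat > b.py <<'E'
from h import *
R0=Ro.from_quat(np.roll(env.read_tcp_rot(),-1)).as_matrix(); print(R0.round(2))
for i,(x,y) in enumerate([(0.42,-0.10),(0.46,-0.02)]):
    for z in (.40,.36,.32):
        q=env.ik([x,y,z],quat(down(-0.1)))
        if q is not None: break
    print(z,q)
    env.goto([x,y,z],quat(down(-0.1))); c=wcap()
    np.save(f"w{i}.npy",c,allow_pickle=True); cv2.imwrite(f"pics/w{i}.png",c["img"])
    for m in ["gauge","fence_mid","tie_top","pad_top","carrier","carrier_top","set_block"]:
        for p in place_of("wrist",m)[:2]:
            u,v=p["uv"]; print(m,round(p["score"],2),np.round(p["uv"],1),wcloud(c)[int(v),int(u)].round(3))
print({k:v for k,v in c.items() if k not in("img","z_map")}, env.read_time())
a=[cv2.imread(f"pics/w{i}.png") for i in (0,1)]
cv2.imwrite("pics/w01.png",cv2.resize(np.hstack(a),(800,300)))
E
python3 b.py
```

```text
[[ 0.9   0.44 -0.  ]
 [ 0.44 -0.9  -0.  ]
 [-0.   -0.   -1.  ]]
0.4 [-4.93282725e-01 -2.37939237e-02  1.42880982e+00 -4.44089210e-16
  1.73657676e+00  1.17751360e+00]
gauge 0.9 [192.1  77.2] [0.581 0.002 0.003]
gauge 0.74 [385.1  47.1] [ 0.616 -0.381  0.009]
fence_mid 0.94 [189.   52.6] [ 0.596 -0.023  0.137]
pad_top 0.98 [166.4  59.8] [0.582 0.001 0.177]
carrier 0.9 [262.6  94.4] [ 0.529 -0.125  0.035]
carrier 0.9 [166.2 192.7] [0.37  0.072 0.035]
carrier_top 0.91 [490.8 169. ] [ 0.352 -0.644  0.032]
carrier_top 0.78 [265.7  95.7] [ 0.527 -0.13   0.034]
set_block 0.9 [123.6  92.8] [0.57  0.131 0.037]
0.4 [-2.86478359e-01  3.16519514e-02  1.37309324e+00 -4.44089210e-16
  1.73684747e+00  1.38431797e+00]
gauge 0.63 [237.1  94. ] [ 0.561 -0.007  0.177]
fence_mid 0.6 [235.5  65.2] [ 0.604 -0.007  0.156]
pad_top 0.91 [230.5  81.9] [0.579 0.001 0.175]
carrier 0.77 [207.8 207.5] [0.373 0.078 0.033]
carrier 0.74 [308.4 111.5] [ 0.533 -0.123  0.035]
carrier_top 0.88 [511.  181.8] [ 0.358 -0.65   0.033]
carrier_top 0.79 [316.7 115.2] [ 0.525 -0.137  0.034]
set_block 0.93 [166.1 107.1] [0.567 0.13  0.037]
{'vfov': 65.70646984690485, 'cx': 253.9671958343989, 'cy': 190.46948419968606, 'T_tool_cam': array([[ 4.92184508e-04,  9.71844878e-01,  2.35621075e-01,
         6.53318040e-02],
       [ 9.99999155e-01, -1.94814725e-04, -1.28534512e-03,
        -1.00656350e-03],
       [-1.20325362e-03,  2.35621509e-01, -9.71844153e-01,
        -1.66501896e-01],
       [ 0.00000000e+00,  0.00000000e+00,  0.00000000e+00,
         1.00000000e+00]]), 'T': array([[-0.09700338,  0.96710763,  0.23514501,  0.5253326 ],
       [-0.99528289, -0.09461847, -0.02143173, -0.0246555 ],
       [ 0.00152227, -0.23611475,  0.97172399,  0.56628969],
       [ 0.        ,  0.        ,  0.        ,  1.        ]])} 4.5083
```

View pics/w01.png

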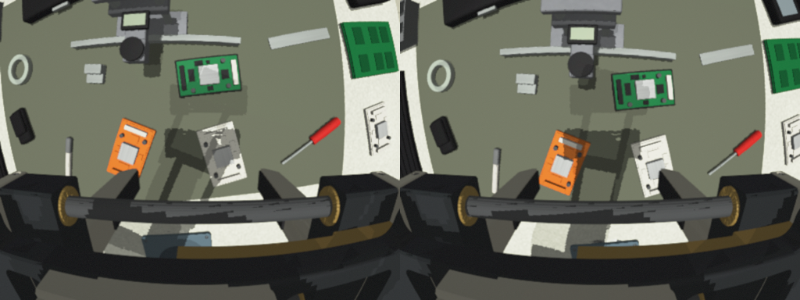

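Both wrist views show the green board with its plate, at (208,75) in the left one, right of the black pad at (132,48). The orange and white look-alikes lie nearer the robot. Next I'll fit the fence, pad and carrier from the depth clouds.

```bash
cat >> h.py <<'E'
def fit(c,verbose=True):
    P=wcloud(c); X,Y,Z=P[...,0],P[...,1],P[...,2]; hsv=cv2.cvtColor(c["img"],cv2.COLOR_BGR2HSV)
    out={}
    # fence top: z ~33mm, near the fence line
    m=(abs(Z-.033)<.006)&(X>.57)&(X<.72)&(Y>-.25)&(Y<.25)
    p=np.c_[X[m],Y[m]]
    for _ in range(6):
        a=np.polyfit(p[:,1],p[:,0],1); r=p[:,0]-np.polyval(a,p[:,1]); p=p[abs(r)<max(.011,2*r.std())]
    r=p[:,0]-np.polyval(a,p[:,1]); 
    out["fence"]=(a.round(4),len(p),np.percentile(r,[3,10,50,90,97]).round(4),np.percentile(p[:,1],[0,1,99,100]).round(4))
    m=(abs(Z-.182)<.008)&(abs(X-.57)<.06)&(abs(Y)<.06)&(hsv[...,2]<70); q=P[m]
    if len(q)>5: out["pad"]=(len(q),((q.max(0)+q.min(0))/2).round(4),q.mean(0).round(4),np.ptp(q,axis=0).round(3))
    m=(Z>.214)&(Z<.235)&(abs(X-.66)<.06)&(abs(Y)<.1); q=P[m]
    if len(q)>5: out["tie"]=(len(q),q.mean(0).round(4),cv2.minAreaRect((q[:,:2]*1000).astype(np.float32)))
    return out
def carrier(c,guess):
    P=wcloud(c); hsv=cv2.cvtColor(c["img"],cv2.COLOR_BGR2HSV)
    near=np.hypot(P[...,0]-guess[0],P[...,1]-guess[1])<.12
    g=near&(abs(hsv[...,0].astype(int)-65)<20)&(hsv[...,1]>90)&(P[...,2]<.045)&(P[...,2]>.008)
    q=P[g]; r1=cv2.minAreaRect((q[:,:2]*1000).astype(np.float32)); cen=np.array(r1[0])/1000
    pl=near&(hsv[...,1]<70)&(hsv[...,2]>110)&(abs(P[...,2]-.035)<.006)&(np.hypot(P[...,0]-cen[0],P[...,1]-cen[1])<.035)
    q=P[pl]; r2=cv2.minAreaRect((q[:,:2]*1000).astype(np.float32)) if len(q)>10 else None
    return r1,r2,q.mean(0).round(4) if len(q) else None
E
python3 -c "
from h import *
for i in (0,1):
    c=np.load(f'w{i}.npy',allow_pickle=True).item()
    for k,v in fit(c).items(): print(k,v)
    print(carrier(c,(.52,-.13)))
"
```

```text
fence (array([0.1318, 0.6392]), 2302, array([-0.0158, -0.0144, -0.0048,  0.0179,  0.0239]), array([-0.2154, -0.2103,  0.1933,  0.2015]))
pad (700, array([ 5.773e-01, -4.000e-04,  1.763e-01]), array([ 0.5771, -0.0009,  0.1761]), array([0.042, 0.042, 0.005]))
tie (74, array([0.6618, 0.035 , 0.2186]), ((661.19775390625, 31.97660255432129), (36.304344177246094, 2.581683874130249), 79.52428436279297))
(((526.8624877929688, -134.1868896484375), (84.89781188964844, 144.98179626464844), 1.3412624597549438), ((526.7338256835938, -133.874267578125), (44.655906677246094, 44.96615982055664), 1.3331894874572754), array([ 0.5266, -0.1336,  0.0355]))
fence (array([0.134 , 0.6374]), 2230, array([-0.0136, -0.0123, -0.0037,  0.0145,  0.0199]), array([-0.2155, -0.2098,  0.1948,  0.2014]))
pad (792, array([ 5.775e-01, -4.000e-04,  1.763e-01]), array([ 5.774e-01, -3.000e-04,  1.763e-01]), array([0.041, 0.042, 0.004]))
tie (1789, array([ 0.6632, -0.0128,  0.2235]), ((664.8898315429688, -11.606510162353516), (124.69654846191406, 22.0270938873291), 82.7794418334961))
(((526.7134399414062, -134.1949462890625), (85.03532409667969, 144.5485382080078), 1.3768575191497803), ((526.9319458007812, -133.73023986816406), (44.433685302734375, 44.79505157470703), 2.1022183895111084), array([ 0.5268, -0.1332,  0.0355]))
```

```bash
python3 -c "
from h import *
for i in (0,1):
    c=np.load(f'w{i}.npy',allow_pickle=True).item(); P=wcloud(c).reshape(-1,3)
    o=np.array([.5775,-.0005])
    for yaw in (-.126,):
        R=np.array([[np.cos(yaw),-np.sin(yaw)],[np.sin(yaw),np.cos(yaw)]]); g=(P[:,:2]-o)@R
        m=(abs(P[:,2]-.033)<.006)&(abs(g[:,0]-.0525)<.014)&(abs(g[:,1])>.075)&(abs(g[:,1])<.215)
        for s in (1,-1):
            for lo,hi in ((.08,.14),(.14,.2)):
                k=m&(s*g[:,1]>lo)&(s*g[:,1]<hi); print(s,lo,k.sum(),np.percentile(g[k,0],[2,10,50,90,98]).round(4))
        print(g[m,1].min(),g[m,1].max())
    m=(np.hypot(P[:,0]-.5775,P[:,1])<.015)&(P[:,2]>.15); print('pad z',np.percentile(P[m,2],[5,50,95]))
"
```

```text
1 0.08 238 [0.0465 0.0476 0.0538 0.0606 0.0626]
1 0.14 206 [0.0472 0.0483 0.0543 0.0608 0.0624]
-1 0.08 306 [0.0439 0.045  0.0515 0.0583 0.0626]
-1 0.14 287 [0.044  0.0446 0.0509 0.0573 0.0591]
-0.21048760954654097 0.20973800875242077
pad z [0.1747038  0.17616043 0.17750656]
1 0.08 263 [0.0466 0.048  0.054  0.0604 0.0638]
1 0.14 245 [0.0473 0.0483 0.0545 0.0609 0.0625]
-1 0.08 295 [0.0445 0.0453 0.0519 0.0585 0.0627]
-1 0.14 262 [0.0439 0.0449 0.0511 0.0573 0.059 ]
-0.21050443735222168 0.20961983393116407
pad z [0.1748312  0.17623719 0.17756699]
```

```bash
cat >> h.py <<'E'
GO=np.array([.5775,-.0005]); GY=-.136
GR=np.array([[np.cos(GY),-np.sin(GY)],[np.sin(GY),np.cos(GY)]])
def g2w(x,y,z): return np.r_[GO+GR@[x,y],z]      # z = world height
def w2g(p): return (np.asarray(p)[:2]-GO)@GR
QX=quat(down(GY,.4,GY)); QY=quat(down(GY-np.pi/2,.4,GY+np.pi/2))
def report():
    c=wcap(); g=place_of("wrist","carrier")
    return c
E
cat > s1.py <<'E'
from h import *
import sys
for q,pts in ((QX,[(-.11,-.139,.15),(-.12,-.139,.01),(-.05,-.139,.01),(-.05,0,.01),(-.1,0,.01)]),(QY,[(-.01,-.27,.15),(-.01,-.27,.01),(-.01,-.083,.01)])):
    for p in pts: print(p, env.ik(g2w(*p),q) is not None)
env.set_gripper(.5)
y=-.139
env.goto(g2w(-.125,y,.12),QX)
env.move_straight(g2w(-.125,y,.010),max_speed=.15)
print("f0",np.round(env.read_contact_force(),2))
hit=env.move_straight(g2w(-.048,y,.010),max_speed=.06,max_force=12)
p=env.read_ee_pos(); print(hit,w2g(p).round(4),p,np.round(env.read_contact_force(),2),env.read_time())
E
python3 s1.py
```

```text
(-0.11, -0.139, 0.15) True
(-0.12, -0.139, 0.01) True
(-0.05, -0.139, 0.01) True
(-0.05, 0, 0.01) True
(-0.1, 0, 0.01) False
(-0.01, -0.27, 0.15) True
(-0.01, -0.27, 0.01) True
(-0.01, -0.083, 0.01) True
f0 [-0.19  0.54 -0.06]
True [-0.0532 -0.1382] [ 0.50601463 -0.13016964  0.00921021] [-2.02 -1.33  1.05] 8.575
```

```bash
cat > s2.py <<'E'
from h import *
env.move_straight(g2w(-.075,-.139,.012)); env.move_straight(g2w(-.125,-.139,.15),max_speed=.25)
env.goto(g2w(-.012,-.275,.12),QY)
c=wcap(); print("plate g",[ (w2g(np.array(r[0])/1000).round(4),round(r[2],2)) for r in carrier(c,g2w(0,-.139,0))[:2] if r])
env.move_straight(g2w(-.012,-.275,.010),max_speed=.15)
print("f0",np.round(env.read_contact_force(),2))
hit=env.move_straight(g2w(-.012,-.093,.010),max_speed=.06,max_force=20)
p=env.read_ee_pos(); print(hit,w2g(p).round(4),np.round(env.read_contact_force(),2),env.read_time())
c=wcap(); cv2.imwrite("pics/w2.png",c["img"]); np.save("w2.npy",c,allow_pickle=True)
print("plate g",[ (w2g(np.array(r[0])/1000).round(4),np.round(r[1]),round(r[2],2)) for r in carrier(c,g2w(0,-.01,0))[:2] if r])
E
python3 s2.py
```

```text
plate g [(array([ 0.0004, -0.1744]), 82.03), (array([-0.0027, -0.1804]), 84.18)]
f0 [-0.21  0.34 -0.41]
False [-0.012  -0.0931] [-0.65 -1.85  0.18] 15.0917
plate g [(array([-0.0072, -0.0499]), array([86., 75.]), 78.1), (array([-0.0037, -0.0475]), array([36., 62.]), 82.33)]
```

View pics/w2.png

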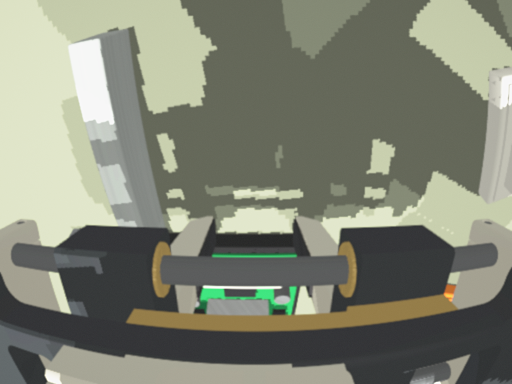

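The camera faces away from the carrier in this pose; only the carrier's rear edge shows, between the fingers at about (250,280). I'll push the last 10 mm from the finger offset measured at the fence, then look from the front.

```bash
cat > s3.py <<'E'
from h import *
hit=env.move_straight(g2w(-.012,-.0835,.010),max_speed=.04,max_force=20)
p=env.read_ee_pos(); print(hit,w2g(p).round(4),np.round(env.read_contact_force(),2),env.read_time())
env.move_straight(g2w(-.012,-.11,.012)); env.move_straight(g2w(-.03,-.17,.15),max_speed=.25)
Q=quat(down(GY,-.15,GY))
for x,z in ((-.22,.22),(-.2,.25),(-.16,.28),(-.16,.33)):
    if env.ik(g2w(x,0,z),Q) is not None: break
print(x,z); env.goto(g2w(x,0,z),Q)
c=wcap(); cv2.imwrite("pics/w3.png",c["img"]); np.save("w3.npy",c,allow_pickle=True)
print("carrier",[ (w2g(np.array(r[0])/1000).round(4),np.round(r[1]),round(r[2]+np.degrees(-GY),2)) for r in carrier(c,g2w(0,0,0))[:2] if r],env.read_time())
for n in("carrier","carrier_top","pad_top"):
  for r in place_of("wrist",n)[:2]: print(n,round(r["score"],2),np.round(r["uv"]),w2g(wheight(c,r["uv"],.035)).round(4))
E
python3 s3.py
```

```text
False [-0.0122 -0.0827] [ 0.18 -0.    0.32] 15.525
-0.22 0.22
carrier [(array([-0.0383,  0.0017]), array([143.,   6.]), np.float64(89.81))] 17.7
carrier 0.91 [385. 151.] [-0.2157 -0.1634]
carrier 0.78 [211. 147.] [-0.2142  0.0511]
carrier_top 0.74 [395. 156.] [-0.2223 -0.1791]
```

View pics/w3.png

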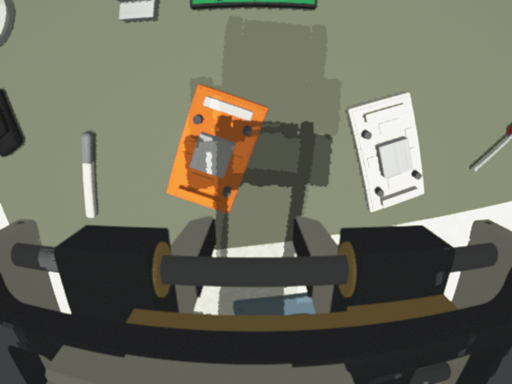

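The board's front edge (top, columns 192–316) is parallel to the fence and centred to about 2 mm. I'll look once more tilted forward, so that the plate and foot show.

```bash
cat > s4.py <<'E'
from h import *
ok=False
for x,z,t in ((-.24,.14,.5),(-.22,.18,.45),(-.2,.2,.35),(-.18,.22,.3),(-.17,.26,.25)):
    if env.ik(g2w(x,-.02,z),quat(down(GY,t,GY))) is not None: ok=True;break
print(x,z,t,ok); env.goto(g2w(x,-.02,z),quat(down(GY,t,GY)))
c=wcap(); np.save("w4.npy",c,allow_pickle=True)
cv2.imwrite("pics/w4.png",cv2.resize(c["img"][:220,100:420],(800,550)))
print("carrier",[ (w2g(np.array(r[0])/1000).round(4),np.round(r[1]),round(r[2]+np.degrees(-GY),2)) for r in carrier(c,g2w(0,0,0))[:2] if r],env.read_time())
P=wcloud(c)
g=(P[...,:2]-GO)@GR
k=(abs(g[...,0])<.012)&(abs(g[...,1])<.03)&(P[...,2]>.04)
E
python3 s4.py
```

```text
-0.24 0.14 0.5 True
carrier [(array([0.002 , 0.0019]), array([146.,  87.]), np.float64(89.59)), (array([0.0002, 0.0027]), array([43., 44.]), np.float64(91.39))] 18.675
```

View pics/w4.png

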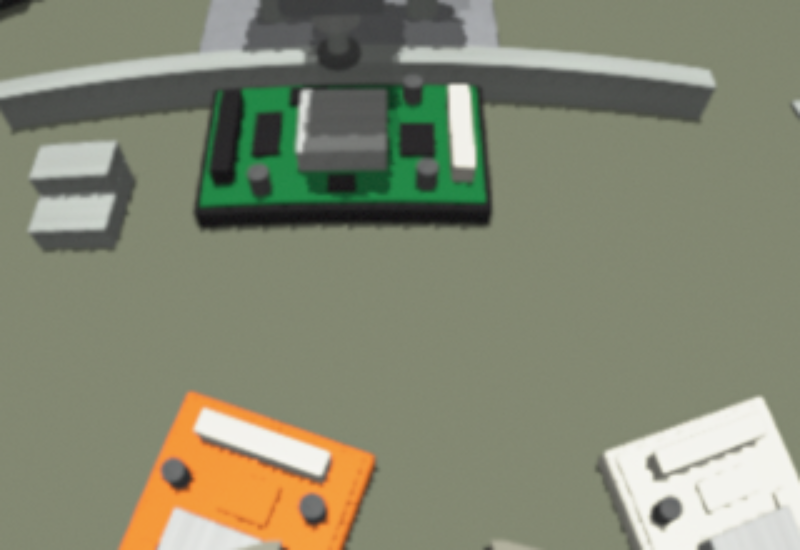

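The carrier sits flat on the fence: the plate is within 2 mm across and 3 mm along, turned 0.4°. Next comes the foot height estimate, then the press with shut fingers, recording force against travel.

```bash
cat > s5.py <<'E'
from h import *
c=np.load("w4.npy",allow_pickle=True).item(); P=wcloud(c); g=(P[...,:2]-GO)@GR
k=(abs(g[...,0])<.013)&(abs(g[...,1])<.013)&(P[...,2]>.042); z=P[...,2][k]; print("foot z pts",k.sum(),np.percentile(z,[0,2,5,10,25,50,90]).round(4) if k.any() else None)
env.set_gripper(0)
ok=None
for yaw in (GY+np.pi,GY-np.pi,GY):
    Q=quat(down(yaw))
    a=env.ik(g2w(0,0,.22),Q); b=env.ik(g2w(0,0,.11),Q)
    print(yaw,a is not None,b is not None)
    if a is not None and b is not None: ok=yaw;break
env.move_straight(g2w(-.2,-.02,.26),max_speed=.25)
env.goto(g2w(0,0,.22),quat(down(ok))); env.wait(.2)
print("f0",np.round(env.read_contact_force(),2))
print(env.move_straight(g2w(0,0,.165),max_speed=.03,max_force=2),np.round(env.read_ee_pos(),4),np.round(env.read_contact_force(),2),env.read_time())
E
python3 s5.py
```

```text
foot z pts 334 [0.0778 0.0799 0.0807 0.082  0.0845 0.0882 0.1097]
3.005592653589793 True True
f0 [-0.59 -0.27  0.03]
True [ 5.771e-01 -4.000e-04  1.752e-01] [ 0.41  0.43 -0.11] 24.1417
```

```bash
cat > s6.py <<'E'
from h import *
F=lambda: round(float(env.read_contact_force()[2]),2)
env.move_straight(g2w(0,0,.150),max_speed=.03); print(F())
z=.150; fs=[]
while z>.1205:
    z-=.001; env.move_straight(g2w(0,0,z),max_speed=.01); f=F(); fs.append(f)
    print(round(z,4),round(float(env.read_ee_pos()[2]),4),f)
    if len(fs)>5 and f-np.median(fs[:5])>2.2: break
print(env.read_time())
E
python3 s6.py
```

```text
0.59
0.149 0.149 0.33
0.148 0.1482 2.6
0.147 0.1472 3.38
0.146 0.146 4.03
0.145 0.1449 3.04
0.144 0.1439 2.09
0.143 0.1429 3.95
0.142 0.142 2.58
0.141 0.1409 1.78
0.14 0.1399 2.61
0.139 0.1389 2.84
0.138 0.1379 2.82
0.137 0.1369 3.47
0.136 0.1359 2.63
0.135 0.1349 2.68
0.134 0.1339 3.12
0.133 0.133 3.91
0.132 0.1322 5.27
29.6333
```

```bash
cat > s7.py <<'E'
from h import *
F=lambda: round(float(env.read_contact_force()[2]),2)
z=.132
while z>.1291:
    z-=.0005; env.move_straight(g2w(0,0,z),max_speed=.01); f=[F()]
    for _ in range(4): env.wait(.03); f.append(F())
    print(round(z,4),round(float(env.read_ee_pos()[2]),4),f)
print(env.read_time())
c=cap("side"); cv2.imwrite("pics/s7.png",cv2.resize(c["img"][150:270,150:310],(800,600),interpolation=cv2.INTER_CUBIC))
E
python3 s7.py
```

```text
0.1315 0.1319 [6.08, 6.72, 5.77, 5.51, 5.85]
0.131 0.1315 [7.58, 6.52, 7.3, 6.35, 7.29]
0.1305 0.131 [7.32, 6.68, 7.69, 7.12, 7.09]
0.13 0.1306 [6.51, 6.44, 7.12, 7.69, 7.33]
0.1295 0.1301 [7.51, 6.5, 6.65, 7.21, 7.42]
0.129 0.1296 [7.5, 7.65, 6.55, 8.15, 7.01]
31.9333
```

View pics/s7.png

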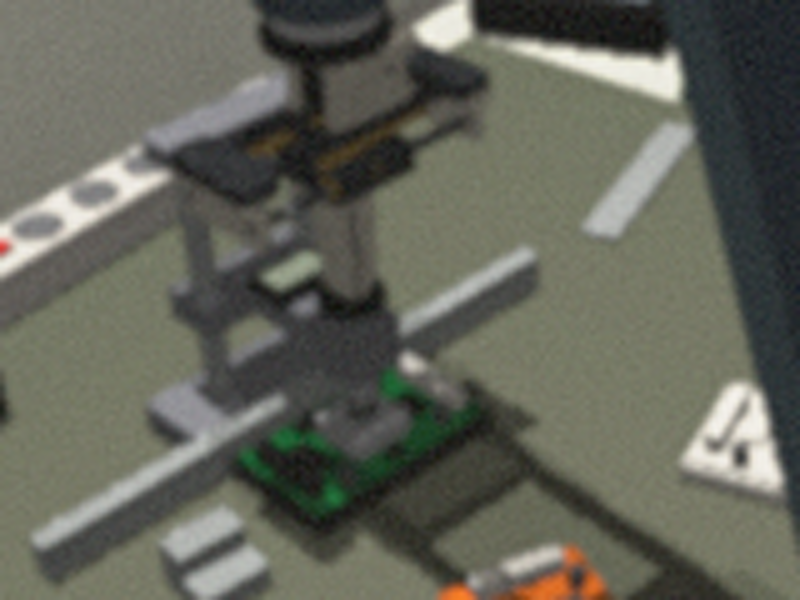

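The foot touched at about z = 0.1325: the force stepped up by about 3.5 N, and the side view shows the foot on the plate at (365,410). I'll press to about 7 mm, release, and check that the pad height holds.

```bash
cat > s8.py <<'E'
from h import *
F=lambda: round(float(np.mean([(env.wait(.02),env.read_contact_force()[2])[1] for _ in range(6)])),2)
for z in (.128,.127,.126,.1249):
    env.move_straight(g2w(0,0,z),max_speed=.01); print(z,round(float(env.read_ee_pos()[2]),4),F())
env.wait(.3); zc=float(env.read_ee_pos()[2])
env.move_straight(g2w(0,0,.16),max_speed=.03); env.move_straight(g2w(0,0,.24),max_speed=.15)
env.move_straight(g2w(-.16,0,.30),max_speed=.25); env.goto(g2w(-.20,-.02,.25),quat(down(GY,.25,GY)))
c=wcap(); np.save("w8.npy",c,allow_pickle=True); cv2.imwrite("pics/w8.png",cv2.resize(c["img"][:220,100:420],(800,550)))
P=wcloud(c); g=(P[...,:2]-GO)@GR
m=(np.hypot(g[...,0],g[...,1])<.015)&(P[...,2]>.08); print("pressed to",zc,"pad z",np.percentile(P[...,2][m],[5,50,95]).round(4),m.sum())
print("carrier",[(w2g(np.array(r[0])/1000).round(4),np.round(r[1]),round(r[2]-np.degrees(GY),2)) for r in carrier(c,g2w(0,0,0))[:2] if r],env.read_time())
E
python3 s8.py
```

```text
0.128 0.1286 7.31
0.127 0.1276 7.31
0.126 0.1266 7.36
0.1249 0.1255 7.66
pressed to 0.12550443985690626 pad z [0.1248 0.1259 0.1271] 454
carrier [(array([0.0015, 0.0016]), array([145.,  86.]), np.float64(90.34)), (array([-0.0124,  0.0018]), array([42., 18.]), np.float64(89.22))] 39.125
```

View pics/w8.png

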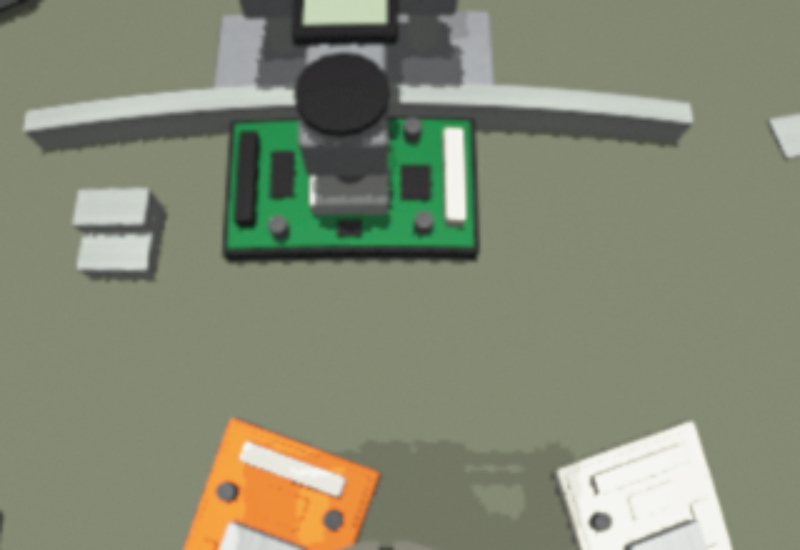

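The pad holds at 0.1255 m after release. Two independent estimates give the foot about 6.5–7 mm in, and the carrier at (340,190) still lies flat on the fence.

```bash
python3 -c "
from rig import sign_off; print(sign_off())"
```

```text
the job is handed in; nothing more can be done
None
```

The job is handed in (no verdict was shown): the carrier lies flat along the fence with its plate within about 3 mm of the foot's axis, the foot is pressed in an estimated 6.5–7 mm of its 14 mm, and the arm is clear of everything.

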